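# Drop the turned rosettes into the carved plaque

## Robot

A 7-joint arm with a two-finger parallel gripper is mounted at the origin on the work surface. World frame = base frame: x ahead of the robot, y to its left, z up, the work surface at z = 0. Lengths are in m, angles in rad, forces in N, time in s.
With the tool pointing down it reaches from about 0.4 to 0.875 m from the base axis. Payload 19.3 kg.
Tool frame: the origin (TCP) lies on the centre line of the jaws, within the pads' length; the fingertips stand 25 mm ahead of it and the grasp point (between the pads) lies 6 mm ahead of it; z points along the fingers, x is the direction in which the jaws open and shut, and the axes are right-handed (so a half turn about z gives the same grasp; the last joint's range is limited). The gripper opens to 85 mm and grips with 20 to 120 N. Pads are 22 mm wide; open, the fingers measure 114 mm over their backs; the gripper's body (76 mm by 85 mm) begins 54 mm behind the grasp point. The pads swing forward as they close: fully open they stand 13 mm farther back than shut.
Start: joints at [1.224, 0.521, -0.036, 1.599, 0.021, 1.021, -0.113], TCP at [0.171, -0.601, 0.256] pointing down, gripper open.
Joint ranges: [-2.91, 2.91], [-0.3, 2.13], [-1.5, 1.42], [0.17, 2.43], [-1.26, 4.41], [0.16, 1.93], [-2.52, 2.52]. Speed limits (rad/s): [1.89, 1.89, 2.39, 2.39, 3.01, 3.01, 3.01].

## Interface

Orientations are given as a unit quaternion [x, y, z, w].
In Python, from plant import sensors, optics, close_job gives the robot as it stands. The module is installed in compiled form; this text tells all that it offers.
- The arm moves only by the tool send_rows, never from a script. Its argument "deltas" is a list of rows, each an object of numbers: "tx", "ty", "tz": the shift along the tool's x, y, z in cm; "wx", "wy", "wz": the turn, a rotation vector about the tool's x, y, z in rad. A call has 1 to 12 rows; each row is the pose to reach, as a shift and turn from the pose commanded when the call began, along the tool's axes at that moment; what a row does not reach only later rows make up. A row lasts 1/10 s, in which the tool goes at most 50 mm and 8.59 degrees, less where a joint would pass 70% of its speed; a pose out of reach is approached as far as the arm can. A call with a gripper value outside its range is refused whole. "claw" is the finger opening in cm, from 0 to 8.54, set as the call begins (left out, the last holds). The fingers move at their own pace and stop on an object; "force" is the grip in N (left out, the last holds). Time passes only in rows, so rows that repeat a pose let the fingers close. It gives the time, the measured TCP pose, the force and the opening at its end, in the units of the state.
- sensors.get_obs(): the state, without advancing time (a new reading comes with each control period).
- optics.read_camera(name): name is "scene" or "top"; returns a dict with "color" (480x640x3 uint8, blue, green, red), "fx", "fy", "cx", "cy" (pixels), "k1" (the pictures are not rectified: a ray, as slopes to the right and down, at radius r is drawn at 1 + k1 r^2 times it, then the intrinsics apply), "origin" and "orientation" of the camera in the world. Camera axes: x right, y down, z forward; pixel columns grow to the right and rows downward; lengths in m; the calibration is good to about 2 mm. A picture is of the moment at which its call begins. There is no depth.
- close_job(): hands the job in, once; it reports no verdict.
The state is a dict: "clock": time; "q": joint angles; "joint_vel": joint speeds; "effort": joint torques, N m; "tool_pos": TCP position; "orientation": TCP orientation; "ft_force": force on the tool from outside, world axes, zero at the start; "wrist_torque": the same for the moment, N m; "grip_width": finger opening in m.
Only numpy, scipy, OpenCV 4.12 (cv2) and the standard library are available. Lean on these libraries where they do the work, as an engineer would, in place of code of your own. Each camera call takes 0.05 s, during which the arm holds its last target.

## Task

Two loose wooden rosettes lie face up on the carved scroll plaque. With your fingertips, slide each one across the face of the plaque and over the edge of the round recess that fits it, the large one into the large recess and the small one into the small recess, until it drops in and lies flat on the bottom; either may go first. Do not pick the rosettes up, and leave the tools and things round the plaque where they are.

Things in the scene. Friction and masses are not known exactly. Their poses are not given: they have to be found in the camera images.
- plaque: pale carved scroll plaque fixed on a plywood board (320 x 520 x 15 mm), immovable. Origin: on the bench under its middle; y along its length, between its rolled ends; z up. Flat top face (field) 45 mm above the bench, to 125 mm either way in x, 186 mm in y; beyond, at both y ends, a roll along x, crest 67 mm above the bench. Cleats beside the long edges: top 33 mm
- recess_large (a point): centre of the flat bottom of the large round recess in the plaque, 79 mm in diameter, 10 mm deep (bottom 35 mm above the bench), with a plain square edge level with the field. At x +55 mm, y +70 mm in the plaque's frame; axes as the plaque's
- recess_small (a point): centre of the flat bottom of the small round recess, 55 mm in diameter, 10 mm deep (bottom 35 mm above the bench), edge level with the field. At x +55 mm, y -70 mm in the plaque's frame; axes as the plaque's
- rosette_large: loose turned walnut disc with rings turned in its upper face, 76 mm in diameter, 12 mm thick, about 40 g. Origin: centre of its underside, z up through its face. It starts flat on the field, in the half of the plaque away from the recesses. Seated, its top stands 2 mm above the field
- rosette_small: the same in small: 52 mm in diameter, 12 mm thick, about 20 g. Origin: centre of its underside, z up through its face. It starts flat on the field, in the same half, beside the large one, left or right of it; it is small enough to fall into the large recess if pushed across that
- wax_tin: round aluminium tin, 77 mm in diameter, 50 mm high, standing on the bench beside the plaque; origin at the centre of its underside. To be left alone
- gouge: carving gouge lying on the bench beside the plaque, 245 mm long, 24 mm high; origin on the bench under its middle, x towards the blade. To be left alone
- sanding_block: wood and cork sanding block, 110 x 62 x 36 mm, on the bench beside the plaque; origin at the centre of its underside. To be left alone
Mind the look-alikes: they are no part of the job. What is shaped like the rosette_small but green is not meant. Leave any red look-alike of the rosette_large alone.

How it is judged:
By the outcome, as a careful person would: the job done as asked, in the order asked, and still so for the second after the job is handed in, with the robot touching nothing.
It also fails if it takes over 54 s, if anything falls off the work surface, if the arm or the gripper's body presses on something with over 40 N, if the wrist force passes 120 N, or if a joint passes its speed limit or range.

## Working session

There is one attempt and no reset: what is moved stays moved. The work goes in short steps, Python scripts to look and compute and a tool call to move; the robot and the scene stay as the last step left them, time stands still between calls to the robot, and variables do not carry over. Pictures are saved under pics/ and viewed, and the job is handed in when it is done.

Besides the shell and the picture viewer there is one more tool, called after "Call:" by a JSON object that holds its "op" and its "data", one argument or row to a line. send_rows: Moves the arm, as the interface text tells. Its arguments: {"type":"object","properties":{"deltas":{"type":"array","items":{"type":"object","properties":{"tx":{"type":"number"},"ty":{"type":"number"},"tz":{"type":"number"},"wx":{"type":"number"},"wy":{"type":"number"},"wz":{"type":"number"}}}},"claw":{"type":"number"},"force":{"type":"number"}},"required":["deltas"]}

```bash
mkdir -p pics
python3 - <<'E'
from plant import sensors, optics
import cv2
for n in ("scene","top"):
    r=optics.read_camera(n); cv2.imwrite(f"pics/{n}0.png",r["color"])
    print(n,{k:v for k,v in r.items() if k!="color"})
o=sensors.get_obs(); print(o)
E
```

```text
scene {'fx': 493.4550997634464, 'fy': 493.4550997634464, 'cx': 310.8812878548783, 'cy': 241.0527417036476, 'k1': -0.10354246779435891, 'origin': array([ 1.19951209, -0.08444149,  0.80353203]), 'orientation': array([ 0.72240708,  0.58200151, -0.23488917, -0.2902229 ])}
top {'fx': 529.8589940195473, 'fy': 529.8589940195473, 'cx': 327.96054227955653, 'cy': 237.0291057004188, 'k1': -0.04373171332277818, 'origin': array([0.34105771, 0.04883391, 1.09624447]), 'orientation': array([-0.69965634,  0.70776976, -0.07394881,  0.06383211])}
{'clock': 0.1, 'q': array([ 1.22378377,  0.52198522, -0.03631402,  1.59993563,  0.0211717 ,
        1.02107462, -0.11278188]), 'joint_vel': array([ 0.00073469, -0.00075641, -0.00102111, -0.00088663,  0.0017356 ,
        0.00061052, -0.00137952]), 'effort': array([ 3.24821121e-03, -9.28496504e+01,  1.98394373e+00, -3.70538449e+01,
        1.81982748e-02,  5.35524421e-03,  8.58973863e-06]), 'tool_pos': array([ 0.1707041 , -0.60096022,  0.25576971]), 'orientation': array([ 7.97894664e-01, -6.02796687e-01, -4.21836299e-04, -2.85816646e-04]), 'ft_force': array([0.16455511, 0.9515523 , 0.38145017]), 'wrist_torque': array([0.03579818, 0.02078778, 0.05031284]), 'grip_width': 0.08553777205456622}
```

View pics/scene0.png

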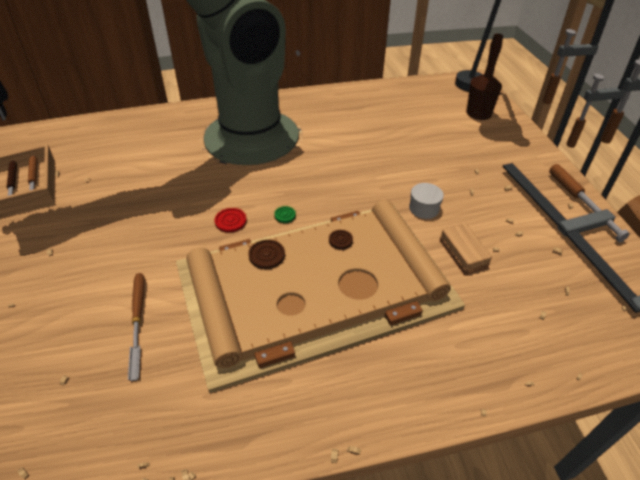

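View pics/top0.png

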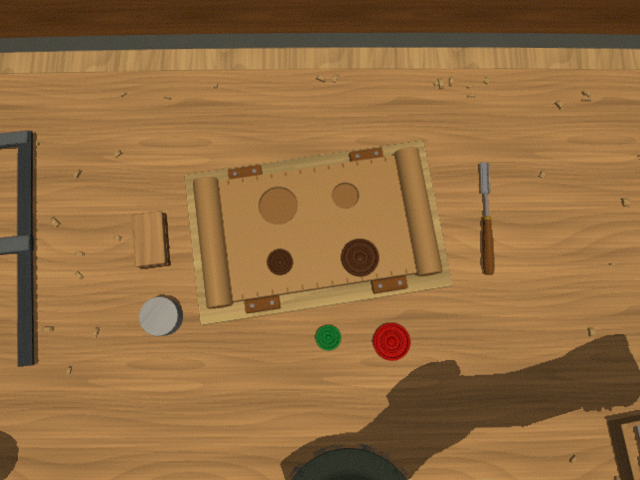

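```bash
cat > h.py <<'E'
import numpy as np, cv2
from scipy.spatial.transform import Rotation as R
from plant import sensors, optics
def ray(c,uv):
    K=np.array([[c['fx'],0,c['cx']],[0,c['fy'],c['cy']],[0,0,1.]])
    p=cv2.undistortPoints(np.array(uv,float).reshape(-1,1,2),K,np.array([c['k1'],0,0,0,0.]),None,None)[:,0]
    d=np.c_[p,np.ones(len(p))]
    return R.from_quat(c['orientation']).apply(d)
def plane(c,uv,z):
    d=ray(c,uv);o=c['origin'];return o+d*((z-o[2])/d[:,2])[:,None]
def tri(c1,u1,c2,u2):
    A=[];b=[]
    M=np.zeros((3,3));v=np.zeros(3);L=[]
    for c,u in((c1,u1),(c2,u2)):
        d=ray(c,[u])[0];d/=np.linalg.norm(d);P=np.eye(3)-np.outer(d,d);M+=P;v+=P@c['origin'];L.append((P,c['origin']))
    x=np.linalg.solve(M,v);return x,[np.linalg.norm(P@(x-o)) for P,o in L]
def dark(img,box):
    x0,y0,x1,y1=box
    hsv=cv2.cvtColor(img,cv2.COLOR_BGR2HSV)
    m=np.zeros(img.shape[:2],np.uint8)
    m[y0:y1,x0:x1]=(hsv[y0:y1,x0:x1,2]<110)*255
    m=cv2.morphologyEx(m,cv2.MORPH_OPEN,np.ones((3,3)))
    m=cv2.morphologyEx(m,cv2.MORPH_CLOSE,np.ones((7,7)))
    cs,_=cv2.findContours(m,cv2.RETR_EXTERNAL,cv2.CHAIN_APPROX_NONE)
    return [c for c in cs if cv2.contourArea(c)>150]
E
python3 - <<'E'
from h import *
T=optics.read_camera("top");S=optics.read_camera("scene")
cv2.imwrite("pics/topcrop.png",cv2.resize(T["color"][130:370,120:440],None,fx=2.5,fy=2.5,interpolation=cv2.INTER_CUBIC))
cv2.imwrite("pics/scrop.png",cv2.resize(S["color"][180:400,170:470],None,fx=2.6,fy=2.6,interpolation=cv2.INTER_CUBIC))
for n,c,box in(("T",T,(220,170,410,290)),("S",S,(230,215,380,330))):
    for k in dark(c["color"],box):
        print(n,cv2.fitEllipse(k),cv2.contourArea(k), plane(c,[cv2.fitEllipse(k)[0]],.057))
    b=c["color"]; print([b[v,u] for u,v in ([(278,205),(345,195),(300,230)] if n=="T" else [(357,283),(291,304),(310,270)])])
E
```

```text
T ((279.4737854003906, 261.5234680175781), (24.827350616455078, 25.169404983520508), 153.63934326171875) 489.0 [[0.49796774 0.12920077 0.057     ]]
T ((359.4195861816406, 257.064697265625), (36.60356903076172, 37.120880126953125), 97.5792236328125) 1066.0 [[ 0.50520791 -0.02941692  0.057     ]]
[array([ 52, 101, 146], dtype=uint8), array([ 55, 101, 146], dtype=uint8), array([ 74, 127, 173], dtype=uint8)]
S ((356.0327453613281, 320.7477722167969), (8.428647994995117, 68.12316131591797), 73.6054458618164) 380.0 [[0.71278444 0.1042196  0.057     ]]
S ((266.4881591796875, 254.36318969726562), (28.955402374267578, 35.7219352722168), 85.34140014648438) 810.5 [[ 0.51603296 -0.03019851  0.057     ]]
S ((340.4792175292969, 239.5574188232422), (19.23469352722168, 23.401920318603516), 97.92762756347656) 352.0 [[0.50757384 0.12836337 0.057     ]]
[array([ 66, 111, 165], dtype=uint8), array([ 66, 114, 167], dtype=uint8), array([ 91, 146, 197], dtype=uint8)]
```

View pics/topcrop.png

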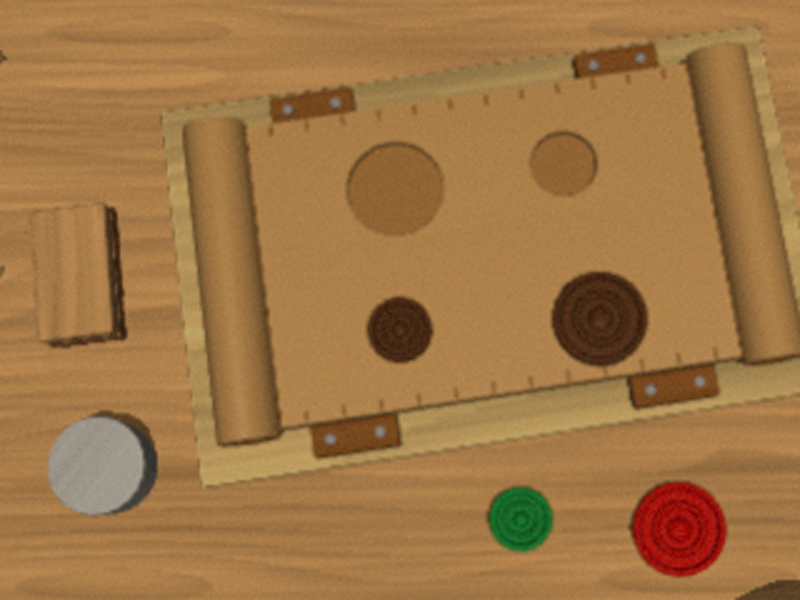

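View pics/scrop.png

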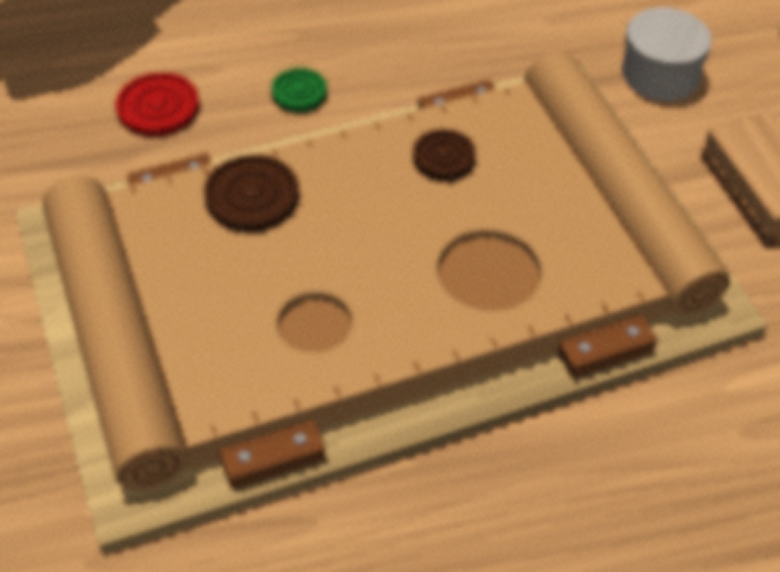

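Scene shows: plaque with large walnut disc (top px 360,257) and small walnut disc (280,262). Look-alikes are off the plaque: red (391,341) and green (328,337). The dark walnut discs on the field are the ones meant, and the enlarged crop confirms it. The recesses are at (278,205) large and (345,195) small.

Run:
```python
from h import *
T=optics.read_camera("top");S=optics.read_camera("scene")
res={}
for n,c,wins in(("T",T,[(278,205,30),(345,195,24)]),("S",S,[(357,283,30),(291,304,24)])):
    for i,(u,v,h) in enumerate(wins):
        g=cv2.GaussianBlur(c["color"],(3,3),0)[v-h:v+h,u-h:u+h].astype(float).sum(2)
        f=np.median(np.r_[g[:4].ravel(),g[:,:4].ravel(),g[:,-4:].ravel()]); r=g[h,h]
        m=((g<(f+r)/2)*255).astype(np.uint8)
        m=cv2.morphologyEx(cv2.morphologyEx(m,cv2.MORPH_OPEN,np.ones((3,3))),cv2.MORPH_CLOSE,np.ones((5,5)))
        cs,_=cv2.findContours(m,cv2.RETR_EXTERNAL,cv2.CHAIN_APPROX_NONE)
        k=max(cs,key=cv2.contourArea)+np.array([u-h,v-h])
        P=plane(c,k.reshape(-1,2).astype(float),.045)
        # circle fit in plane
        A=np.c_[2*P[:,:2],np.ones(len(P))];s=np.linalg.lstsq(A,(P[:,:2]**2).sum(1),rcond=None)[0]
        e=cv2.fitEllipse(k)
        res[n,i]=e[0]
        print(n,i,e,"circle",s[:2],"r",np.sqrt(s[2]+s[0]**2+s[1]**2))
for i in(0,1): print(i,tri(T,res["T",i],S,res["S",i]))
for t,s in(((279.47,261.52),(340.48,239.56)),((359.42,257.06),(266.49,254.36))): print(tri(T,t,S,s))
o=sensors.get_obs();print(o["clock"],o["tool_pos"],R.from_quat(o["orientation"]).as_matrix())
```

```text
T 0 ((277.49078369140625, 204.58506774902344), (37.4265251159668, 39.15467071533203), 83.14799499511719) circle [0.61779468 0.13476691] r 0.03976306068682321
T 1 ((345.27117919921875, 194.70289611816406), (25.746368408203125, 27.302438735961914), 103.95942687988281) circle [ 0.63729891 -0.00437694] r 0.027741502771127646
S 0 ((357.65185546875, 282.887451171875), (30.815359115600586, 40.932857513427734), 96.46514892578125) circle [0.61782469 0.1351694 ] r 0.03970756472005372
S 1 ((290.54437255859375, 302.76202392578125), (23.236902236938477, 29.480276107788086), 87.00277709960938) circle [ 0.63783404 -0.00335739] r 0.027767653541587393
0 (array([0.6178799 , 0.13506688, 0.04374076]), [np.float64(0.0001965282212611377), np.float64(0.0001965282212610169)])
1 (array([ 0.6375232 , -0.00388298,  0.04398356]), [np.float64(0.0005387973148998275), np.float64(0.0005387973148998211)])
(array([0.49940035, 0.13037094, 0.04822195]), [np.float64(0.0004913052676687803), np.float64(0.0004913052676688291)])
(array([ 0.50683657, -0.02981745,  0.04703532]), [np.float64(0.0003532260824402458), np.float64(0.00035322608244024847)])
0.3 [ 0.17071763 -0.60115392  0.25613162] [[ 2.73183007e-01 -9.61962074e-01 -1.09566858e-04]
 [-9.61962030e-01 -2.73183028e-01  2.92952932e-04]
 [-3.11741416e-04  2.53693939e-05 -9.99999951e-01]]
```

Call:
{"op": "send_rows", "data": {
  "deltas": [
    {"tx": -5, "ty": -5, "tz": 1, "wz": -0.1},
    {"tx": -9, "ty": -9, "tz": 2, "wz": -0.2},
    {"tx": -12.5, "ty": -13, "tz": 3, "wz": -0.3},
    {"tx": -16, "ty": -16.5, "tz": 4, "wz": -0.4},
    {"tx": -19.5, "ty": -20, "tz": 5, "wz": -0.5},
    {"tx": -23, "ty": -23.5, "tz": 6, "wz": -0.6},
    {"tx": -26.5, "ty": -27, "tz": 7, "wz": -0.697},
    {"tx": -30, "ty": -30.5, "tz": 8, "wz": -0.697},
    {"tx": -33.5, "ty": -34, "tz": 9, "wz": -0.697},
    {"tx": -37, "ty": -38, "tz": 10, "wz": -0.697},
    {"tx": -40, "ty": -41, "tz": 10, "wz": -0.697},
    {"tx": -42, "ty": -43.2, "tz": 10, "wz": -0.697}
  ],
  "claw": 4
}}

```text
invalid input at $.deltas[0]: expected keys tx, ty, tz, wx, wy, wz
```

```bash
cat > st.py <<'E'
from h import *
import sys
def st():
    o=sensors.get_obs();M=R.from_quat(o["orientation"]).as_matrix()
    print("t",round(o["clock"],2),"p",o["tool_pos"].round(4),"F",o["ft_force"].round(1),"w",round(o["grip_width"],4),"yaw -y",np.degrees(np.arctan2(-M[1,1],-M[0,1])).round(1),"z",M[:,2].round(3),"v",abs(o["joint_vel"]).max().round(3))
    return o,M
if __name__=="__main__":
    o,M=st()
    if len(sys.argv)>3:
        D=np.array([float(a) for a in sys.argv[1:4]])-o["tool_pos"];print("tool delta cm",(M.T@D*100).round(2))
        if len(sys.argv)>4:
            cur=np.degrees(np.arctan2(-M[1,1],-M[0,1]));print("wz",-np.radians(float(sys.argv[4])-cur))
E
python3 st.py 0.472 -0.079 0.156 55.75
```

```text
t 0.3 p [ 0.1707 -0.6012  0.2561] F [-0.3 -0.3 -1.5] w 0.0856 yaw -y 15.9 z [-0.  0. -1.] v 0.003
tool delta cm [-42.   -43.25  10.03]
wz -0.6963206820039958
```

All six keys needed.

Call:
{"op": "send_rows", "data": {
  "deltas": [
    {"tx": -5, "ty": -5, "tz": 1, "wx": 0, "wy": 0, "wz": -0.1},
    {"tx": -9, "ty": -9, "tz": 2, "wx": 0, "wy": 0, "wz": -0.2},
    {"tx": -12.5, "ty": -13, "tz": 3, "wx": 0, "wy": 0, "wz": -0.3},
    {"tx": -16, "ty": -16.5, "tz": 4, "wx": 0, "wy": 0, "wz": -0.4},
    {"tx": -19.5, "ty": -20, "tz": 5, "wx": 0, "wy": 0, "wz": -0.5},
    {"tx": -23, "ty": -23.5, "tz": 6, "wx": 0, "wy": 0, "wz": -0.6},
    {"tx": -26.5, "ty": -27, "tz": 7, "wx": 0, "wy": 0, "wz": -0.697},
    {"tx": -30, "ty": -30.5, "tz": 8, "wx": 0, "wy": 0, "wz": -0.697},
    {"tx": -33.5, "ty": -34, "tz": 9, "wx": 0, "wy": 0, "wz": -0.697},
    {"tx": -37, "ty": -38, "tz": 10, "wx": 0, "wy": 0, "wz": -0.697},
    {"tx": -40, "ty": -41, "tz": 10, "wx": 0, "wy": 0, "wz": -0.697},
    {"tx": -42, "ty": -43.2, "tz": 10, "wx": 0, "wy": 0, "wz": -0.697}
  ],
  "claw": 4,
  "force": 20
}}

```text
clock: 1.5
tool_pos: [0.4662, -0.0872, 0.1565]
orientation: [0.956, -0.294, -0.0, 0.0]
ft_force: [0.4, -1.1, 0.6]
grip_width: 0.0396
```

```bash
python3 st.py 0.472 -0.079 0.1 55.75
```

```text
t 1.5 p [ 0.4662 -0.0872  0.1565] F [ 0.4 -1.1  0.6] w 0.0396 yaw -y 55.8 z [-0. -0. -1.] v 1.019
tool delta cm [ 0.02 -1.    5.65]
wz 0.0005869487054953591
```

Call:
{"op": "send_rows", "data": {
  "deltas": [
    {"tx": 0, "ty": 0, "tz": 1.5, "wx": 0, "wy": 0, "wz": 0},
    {"tx": 0, "ty": 0, "tz": 3.5, "wx": 0, "wy": 0, "wz": 0},
    {"tx": 0, "ty": 0, "tz": 5, "wx": 0, "wy": 0, "wz": 0},
    {"tx": 0, "ty": 0, "tz": 6, "wx": 0, "wy": 0, "wz": 0},
    {"tx": 0, "ty": 0, "tz": 6, "wx": 0, "wy": 0, "wz": 0},
    {"tx": 0, "ty": 0, "tz": 6, "wx": 0, "wy": 0, "wz": 0}
  ]
}}

```text
clock: 2.1
tool_pos: [0.4658, -0.0891, 0.0972]
orientation: [0.956, -0.294, 0.0, -0.0]
ft_force: [-0.6, 1.2, 0.1]
grip_width: 0.0401
```

Run:
```python
from st import *
st()
T=optics.read_camera("top");S=optics.read_camera("scene")
cv2.imwrite("pics/t2.png",cv2.resize(np.hstack([T["color"][150:330,220:460],S["color"][170:350,200:440]]),None,fx=1.66,fy=1.66,interpolation=cv2.INTER_CUBIC))
```

```text
t 2.1 p [ 0.4658 -0.0891  0.0972] F [-0.6  1.2  0.1] w 0.0401 yaw -y 55.8 z [ 0. -0. -1.] v 0.013
```

View pics/t2.png

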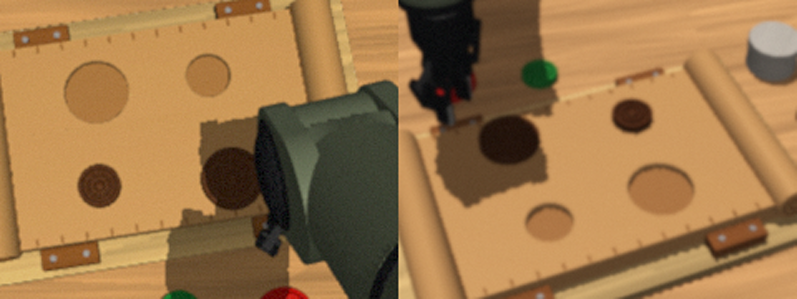

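The fork is behind the large disc, in line with the push. Moving 1 cm up and descending.

Call:
{"op": "send_rows", "data": {
  "deltas": [
    {"tx": 0, "ty": -0.5, "tz": 0.5, "wx": 0, "wy": 0, "wz": 0},
    {"tx": 0, "ty": -1, "tz": 1, "wx": 0, "wy": 0, "wz": 0},
    {"tx": 0, "ty": -1, "tz": 1.5, "wx": 0, "wy": 0, "wz": 0},
    {"tx": 0, "ty": -1, "tz": 1.7, "wx": 0, "wy": 0, "wz": 0},
    {"tx": 0, "ty": -1, "tz": 1.9, "wx": 0, "wy": 0, "wz": 0},
    {"tx": 0, "ty": -1, "tz": 2.0, "wx": 0, "wy": 0, "wz": 0},
    {"tx": 0, "ty": -1, "tz": 2.1, "wx": 0, "wy": 0, "wz": 0}
  ]
}}

```text
clock: 2.9
tool_pos: [0.4712, -0.0809, 0.0758]
orientation: [0.956, -0.294, 0.0, -0.0]
ft_force: [-0.1, 0.8, 0.8]
grip_width: 0.0398
```

Call:
{"op": "send_rows", "data": {
  "deltas": [
    {"tx": 0, "ty": 0, "tz": 0.1, "wx": 0, "wy": 0, "wz": 0},
    {"tx": 0, "ty": 0, "tz": 0.2, "wx": 0, "wy": 0, "wz": 0},
    {"tx": 0, "ty": 0, "tz": 0.2, "wx": 0, "wy": 0, "wz": 0}
  ]
}}

```text
clock: 3.2
tool_pos: [0.4712, -0.0808, 0.0738]
orientation: [0.956, -0.294, -0.0, 0.0]
ft_force: [-0.1, -0.2, -0.1]
grip_width: 0.0402
```

Call:
{"op": "send_rows", "data": {
  "deltas": [
    {"tx": 0, "ty": 0, "tz": 0.1, "wx": 0, "wy": 0, "wz": 0},
    {"tx": 0, "ty": 0, "tz": 0.2, "wx": 0, "wy": 0, "wz": 0},
    {"tx": 0, "ty": 0, "tz": 0.2, "wx": 0, "wy": 0, "wz": 0}
  ]
}}

```text
clock: 3.5
tool_pos: [0.4712, -0.0808, 0.0717]
orientation: [0.956, -0.294, -0.0, 0.0]
ft_force: [-0.7, -0.2, -0.1]
grip_width: 0.0402
```

Call:
{"op": "send_rows", "data": {
  "deltas": [
    {"tx": 0, "ty": 0, "tz": 0.1, "wx": 0, "wy": 0, "wz": 0},
    {"tx": 0, "ty": 0, "tz": 0.1, "wx": 0, "wy": 0, "wz": 0}
  ]
}}

```text
clock: 3.7
tool_pos: [0.4712, -0.0808, 0.0708]
orientation: [0.956, -0.294, -0.0, -0.0]
ft_force: [-0.3, -0.3, -1.3]
grip_width: 0.04
```

Call:
{"op": "send_rows", "data": {
  "deltas": [
    {"tx": 0, "ty": 0, "tz": 0.1, "wx": 0, "wy": 0, "wz": 0},
    {"tx": 0, "ty": 0, "tz": 0.1, "wx": 0, "wy": 0, "wz": 0}
  ]
}}

```text
clock: 3.9
tool_pos: [0.4712, -0.0808, 0.0697]
orientation: [0.956, -0.294, -0.0, 0.0]
ft_force: [0.1, 1.1, 0.0]
grip_width: 0.0397
```

Call:
{"op": "send_rows", "data": {
  "deltas": [
    {"tx": 0, "ty": 0, "tz": 0.1, "wx": 0, "wy": 0, "wz": 0},
    {"tx": 0, "ty": 0, "tz": 0.1, "wx": 0, "wy": 0, "wz": 0}
  ]
}}

```text
clock: 4.1
tool_pos: [0.4712, -0.0808, 0.0687]
orientation: [0.956, -0.294, -0.0, -0.0]
ft_force: [0.9, 0.4, 0.1]
grip_width: 0.0401
```

Call:
{"op": "send_rows", "data": {
  "deltas": [
    {"tx": 0, "ty": 0, "tz": 0.1, "wx": 0, "wy": 0, "wz": 0},
    {"tx": 0, "ty": 0, "tz": 0.1, "wx": 0, "wy": 0, "wz": 0}
  ]
}}

```text
clock: 4.3
tool_pos: [0.4713, -0.0808, 0.0684]
orientation: [0.956, -0.294, 0.0, 0.0]
ft_force: [-5.2, 0.2, 16.7]
grip_width: 0.0401
```

Run:
```python
from st import *
st()
S=optics.read_camera("scene")
cv2.imwrite("pics/t3.png",cv2.resize(S["color"][190:310,170:330],None,fx=5,fy=5,interpolation=cv2.INTER_CUBIC))
```

```text
t 4.3 p [ 0.4713 -0.0808  0.0684] F [-5.2  0.2 16.7] w 0.0401 yaw -y 55.8 z [ 0. -0. -1.] v 0.002
```

View pics/t3.png

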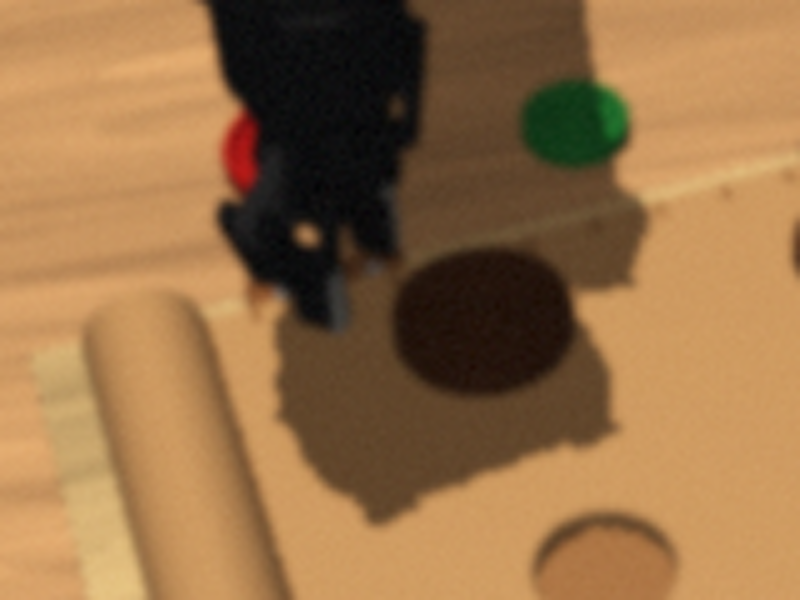

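Call:
{"op": "send_rows", "data": {
  "deltas": [
    {"tx": 0, "ty": 0, "tz": -0.35, "wx": 0, "wy": 0, "wz": 0},
    {"tx": 0, "ty": 0, "tz": -0.35, "wx": 0, "wy": 0, "wz": 0},
    {"tx": 0, "ty": -0.6, "tz": -0.35, "wx": 0, "wy": 0, "wz": 0},
    {"tx": 0, "ty": -1.2, "tz": -0.35, "wx": 0, "wy": 0, "wz": 0},
    {"tx": 0, "ty": -1.8, "tz": -0.35, "wx": 0, "wy": 0, "wz": 0},
    {"tx": 0, "ty": -2.4, "tz": -0.35, "wx": 0, "wy": 0, "wz": 0},
    {"tx": 0, "ty": -3.2, "tz": -0.35, "wx": 0, "wy": 0, "wz": 0},
    {"tx": 0, "ty": -4.0, "tz": -0.35, "wx": 0, "wy": 0, "wz": 0},
    {"tx": 0, "ty": -4.8, "tz": -0.35, "wx": 0, "wy": 0, "wz": 0},
    {"tx": 0, "ty": -5.6, "tz": -0.35, "wx": 0, "wy": 0, "wz": 0},
    {"tx": 0, "ty": -6.4, "tz": -0.35, "wx": 0, "wy": 0, "wz": 0},
    {"tx": 0, "ty": -7.2, "tz": -0.35, "wx": 0, "wy": 0, "wz": 0}
  ]
}}

```text
clock: 5.55
tool_pos: [0.5121, -0.0206, 0.0714]
orientation: [0.956, -0.294, 0.0, -0.0]
ft_force: [-0.6, -0.2, -0.7]
grip_width: 0.0398
```

Run:
```python
from st import *
st()
T=optics.read_camera("top");S=optics.read_camera("scene")
cv2.imwrite("pics/t4.png",cv2.resize(np.hstack([T["color"][150:330,220:460],S["color"][170:350,200:440]]),None,fx=1.66,fy=1.66,interpolation=cv2.INTER_CUBIC))
```

```text
t 5.55 p [ 0.5121 -0.0206  0.0714] F [-0.6 -0.2 -0.7] w 0.0398 yaw -y 55.8 z [ 0.  0. -1.] v 0.13
```

View pics/t4.png

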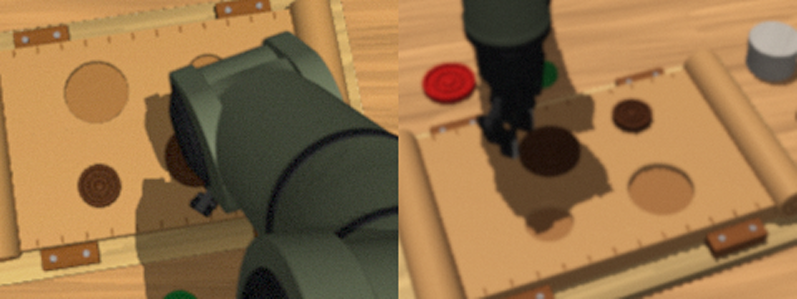

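The disc is moving in the fork (scene crop 548,150, heading to 660,188). Continuing.

Call:
{"op": "send_rows", "data": {
  "deltas": [
    {"tx": 0, "ty": -0.8, "tz": 0, "wx": 0, "wy": 0, "wz": 0},
    {"tx": 0, "ty": -1.6, "tz": 0, "wx": 0, "wy": 0, "wz": 0},
    {"tx": 0, "ty": -2.4, "tz": 0, "wx": 0, "wy": 0, "wz": 0},
    {"tx": 0, "ty": -3.2, "tz": 0, "wx": 0, "wy": 0, "wz": 0},
    {"tx": 0, "ty": -4.0, "tz": 0, "wx": 0, "wy": 0, "wz": 0},
    {"tx": 0, "ty": -4.8, "tz": 0, "wx": 0, "wy": 0, "wz": 0},
    {"tx": 0, "ty": -5.6, "tz": 0, "wx": 0, "wy": 0, "wz": 0},
    {"tx": 0, "ty": -6.4, "tz": 0, "wx": 0, "wy": 0, "wz": 0},
    {"tx": 0, "ty": -7.2, "tz": 0, "wx": 0, "wy": 0, "wz": 0},
    {"tx": 0, "ty": -8.0, "tz": 0, "wx": 0, "wy": 0, "wz": 0},
    {"tx": 0, "ty": -8.5, "tz": 0, "wx": 0, "wy": 0, "wz": 0},
    {"tx": 0, "ty": -8.5, "tz": 0, "wx": 0, "wy": 0, "wz": 0}
  ]
}}

```text
clock: 6.85
tool_pos: [0.5598, 0.0498, 0.0713]
orientation: [0.956, -0.294, 0.0, -0.0]
ft_force: [-0.0, -0.1, -0.9]
grip_width: 0.0398
```

Run:
```python
from st import *
st()
S=optics.read_camera("scene")
for k in dark(S["color"],(270,215,420,315)):
    e=cv2.fitEllipse(k);print(e,cv2.contourArea(k),plane(S,[e[0]],.050))
cv2.imwrite("pics/t5.png",cv2.resize(S["color"][170:350,240:480],None,fx=3.3,fy=3.3,interpolation=cv2.INTER_CUBIC))
```

```text
t 6.85 p [0.5598 0.0498 0.0713] F [-0.  -0.1 -0.9] w 0.0398 yaw -y 55.8 z [ 0.  0. -1.] v 0.019
((314.9908142089844, 260.6006774902344), (71.95289611816406, 118.71057891845703), 146.3470001220703) 6142.0 [[0.54778494 0.06446324 0.05      ]]
```

View pics/t5.png

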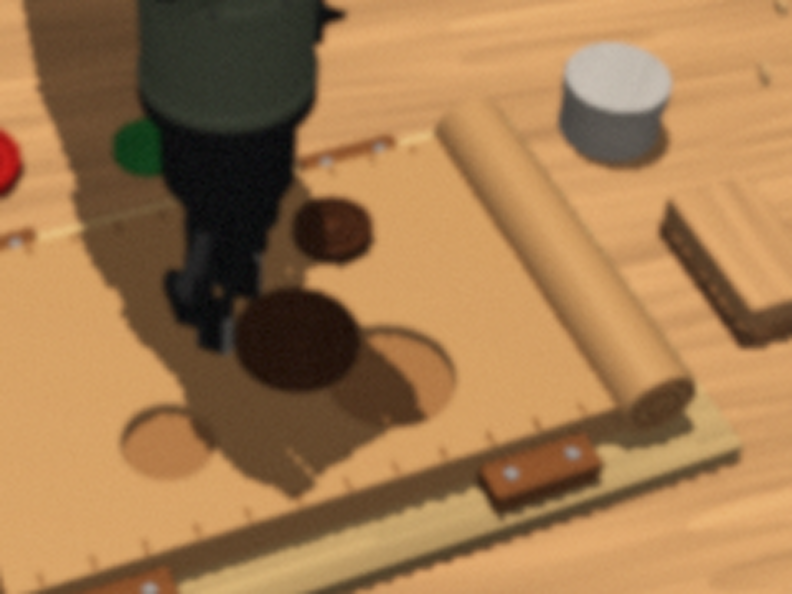

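The large disc is at the recess rim (crop 298,340), aimed at its centre. Next I push slowly over the edge.

Call:
{"op": "send_rows", "data": {
  "deltas": [
    {"tx": 0, "ty": -0.7, "tz": 0, "wx": 0, "wy": 0, "wz": 0},
    {"tx": 0, "ty": -1.4, "tz": 0, "wx": 0, "wy": 0, "wz": 0},
    {"tx": 0, "ty": -2.1, "tz": 0, "wx": 0, "wy": 0, "wz": 0},
    {"tx": 0, "ty": -2.8, "tz": 0, "wx": 0, "wy": 0, "wz": 0},
    {"tx": 0, "ty": -3.4, "tz": 0, "wx": 0, "wy": 0, "wz": 0},
    {"tx": 0, "ty": -4.0, "tz": 0, "wx": 0, "wy": 0, "wz": 0},
    {"tx": 0, "ty": -4.4, "tz": 0, "wx": 0, "wy": 0, "wz": 0},
    {"tx": 0, "ty": -4.8, "tz": 0, "wx": 0, "wy": 0, "wz": 0},
    {"tx": 0, "ty": -5.1, "tz": 0, "wx": 0, "wy": 0, "wz": 0},
    {"tx": 0, "ty": -5.4, "tz": 0, "wx": 0, "wy": 0, "wz": 0},
    {"tx": 0, "ty": -5.6, "tz": 0, "wx": 0, "wy": 0, "wz": 0},
    {"tx": 0, "ty": -5.6, "tz": 0, "wx": 0, "wy": 0, "wz": 0}
  ]
}}

```text
clock: 8.1
tool_pos: [0.5911, 0.0956, 0.0714]
orientation: [0.956, -0.294, 0.0, -0.0]
ft_force: [-0.1, 0.2, 0.1]
grip_width: 0.0401
```

Run:
```python
from st import *
st()
S=optics.read_camera("scene")
cv2.imwrite("pics/t6.png",cv2.resize(S["color"][190:330,280:440],None,fx=4.2,fy=4.2,interpolation=cv2.INTER_CUBIC))
```

```text
t 8.1 p [0.5911 0.0956 0.0714] F [-0.1  0.2  0.1] w 0.0401 yaw -y 55.8 z [ 0.  0. -1.] v 0.008
```

View pics/t6.png

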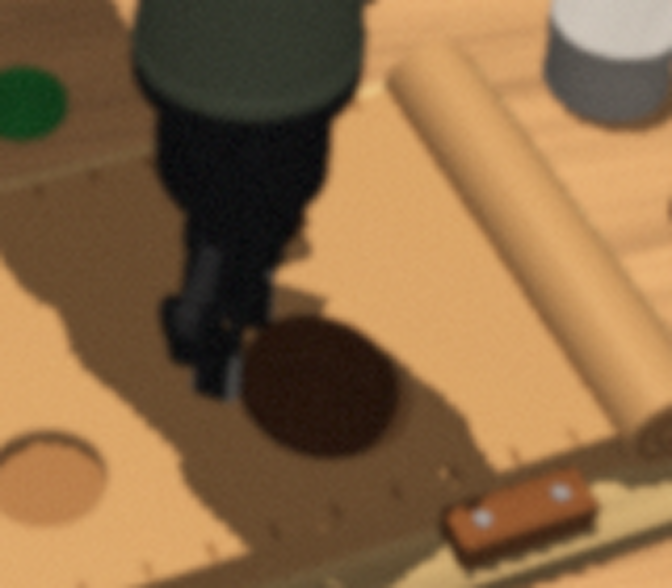

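Call:
{"op": "send_rows", "data": {
  "deltas": [
    {"tx": 0, "ty": -0.15, "tz": 0, "wx": 0, "wy": 0, "wz": 0},
    {"tx": 0, "ty": -0.3, "tz": 0, "wx": 0, "wy": 0, "wz": 0},
    {"tx": 0, "ty": -0.4, "tz": 0, "wx": 0, "wy": 0, "wz": 0},
    {"tx": 0, "ty": -0.5, "tz": 0, "wx": 0, "wy": 0, "wz": 0},
    {"tx": 0, "ty": -0.5, "tz": 0, "wx": 0, "wy": 0, "wz": 0}
  ]
}}

```text
clock: 8.65
tool_pos: [0.5939, 0.0997, 0.0714]
orientation: [0.956, -0.294, 0.0, -0.0]
ft_force: [0.1, -0.1, -0.1]
grip_width: 0.0403
```

Run:
```python
from st import *
st()
S=optics.read_camera("scene")
cv2.imwrite("pics/t7.png",cv2.resize(S["color"][190:330,280:440],None,fx=4.2,fy=4.2,interpolation=cv2.INTER_CUBIC))
```

```text
t 8.65 p [0.5939 0.0997 0.0714] F [ 0.1 -0.1 -0.1] w 0.0403 yaw -y 55.8 z [ 0.  0. -1.] v 0.004
```

View pics/t7.png

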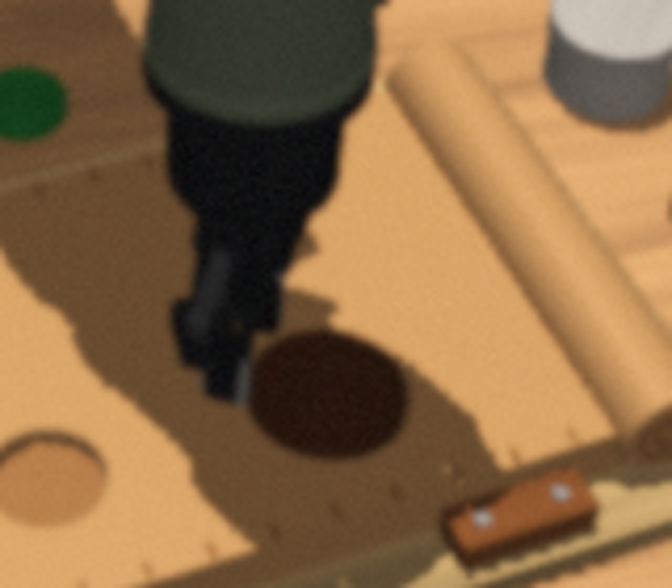

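Looks seated now. Lifting clear and going on to the small one; I'll check with an open view.

Call:
{"op": "send_rows", "data": {
  "deltas": [
    {"tx": 0, "ty": 0.5, "tz": -1.5, "wx": 0, "wy": 0, "wz": 0},
    {"tx": 0, "ty": 1, "tz": -4, "wx": 0, "wy": 0, "wz": -0.1},
    {"tx": -2, "ty": 1.5, "tz": -6, "wx": 0, "wy": 0, "wz": -0.24},
    {"tx": -4, "ty": 1.8, "tz": -6, "wx": 0, "wy": 0, "wz": -0.38},
    {"tx": -6, "ty": 1.8, "tz": -6, "wx": 0, "wy": 0, "wz": -0.52},
    {"tx": -8, "ty": 1.8, "tz": -6, "wx": 0, "wy": 0, "wz": -0.66},
    {"tx": -10, "ty": 1.8, "tz": -6, "wx": 0, "wy": 0, "wz": -0.8},
    {"tx": -12, "ty": 1.8, "tz": -6, "wx": 0, "wy": 0, "wz": -0.94},
    {"tx": -13.5, "ty": 1.8, "tz": -6, "wx": 0, "wy": 0, "wz": -1.08},
    {"tx": -14.7, "ty": 1.8, "tz": -6, "wx": 0, "wy": 0, "wz": -1.22},
    {"tx": -15.4, "ty": 1.8, "tz": -6, "wx": 0, "wy": 0, "wz": -1.34},
    {"tx": -15.7, "ty": 1.8, "tz": -6, "wx": 0, "wy": 0, "wz": -1.4}
  ],
  "claw": 3
}}

```text
clock: 9.9
tool_pos: [0.4535, 0.1727, 0.1323]
orientation: [0.919, 0.393, 0.0, 0.001]
ft_force: [1.0, -0.7, -0.1]
grip_width: 0.03
```

Run:
```python
from st import *
st()
S=optics.read_camera("scene");T=optics.read_camera("top")
cv2.imwrite("pics/t8.png",cv2.resize(np.hstack([S["color"][190:330,250:430],T["color"][160:300,220:400]]),None,fx=2.2,fy=2.2,interpolation=cv2.INTER_CUBIC))
```

```text
t 9.9 p [0.4535 0.1727 0.1323] F [ 1.  -0.7 -0.1] w 0.03 yaw -y 136.3 z [ 0.001 -0.001 -1.   ] v 0.391
```

View pics/t8.png

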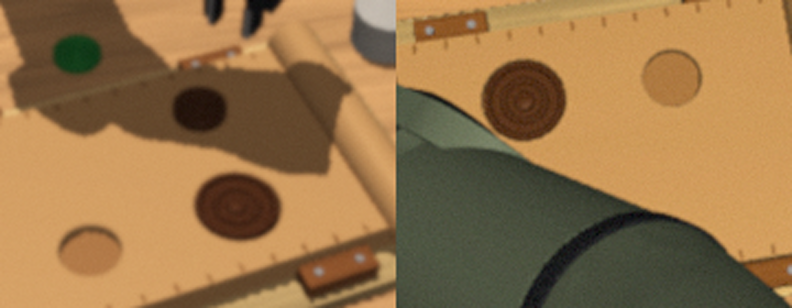

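The open view shows the large disc seated concentric in its recess (crop 237,206 / 524,100), and the small one unmoved. Lowering behind the small one.

Call:
{"op": "send_rows", "data": {
  "deltas": [
    {"tx": 0, "ty": 0, "tz": 1.5, "wx": 0, "wy": 0, "wz": 0},
    {"tx": 0, "ty": 0, "tz": 3, "wx": 0, "wy": 0, "wz": 0},
    {"tx": 0, "ty": 0, "tz": 4.2, "wx": 0, "wy": 0, "wz": 0},
    {"tx": 0, "ty": 0, "tz": 5, "wx": 0, "wy": 0, "wz": 0},
    {"tx": 0, "ty": 0, "tz": 5.5, "wx": 0, "wy": 0, "wz": 0},
    {"tx": 0, "ty": 0, "tz": 5.7, "wx": 0, "wy": 0, "wz": 0},
    {"tx": 0, "ty": 0, "tz": 5.8, "wx": 0, "wy": 0, "wz": 0},
    {"tx": 0, "ty": 0, "tz": 5.9, "wx": 0, "wy": 0, "wz": 0},
    {"tx": 0, "ty": 0, "tz": 5.9, "wx": 0, "wy": 0, "wz": 0}
  ]
}}

```text
clock: 10.9
tool_pos: [0.4539, 0.1729, 0.0725]
orientation: [0.921, 0.391, 0.0, 0.0]
ft_force: [1.0, -0.3, -0.1]
grip_width: 0.0299
```

Run:
```python
from st import *
o,M=st()
y=M[:2,1];x=M[:2,0]
for n,p in(("disc",[.499,.1295]),("recess",[.6375,-.004])):
    d=np.array(p)-o["tool_pos"][:2];print(n,"ty",d@y*100,"tx",d@x*100)
S=optics.read_camera("scene")
cv2.imwrite("pics/t9.png",cv2.resize(S["color"][180:320,280:440],None,fx=4.2,fy=4.2,interpolation=cv2.INTER_CUBIC))
```

```text
t 10.9 p [0.4539 0.1729 0.0725] F [ 1.  -0.3 -0.1] w 0.0299 yaw -y 136.0 z [ 0.  0. -1.] v 0.004
disc ty 6.255876970427628 tx 0.009441991882317213
recess ty 25.492421772522157 tx 0.027853754576644553
```

View pics/t9.png

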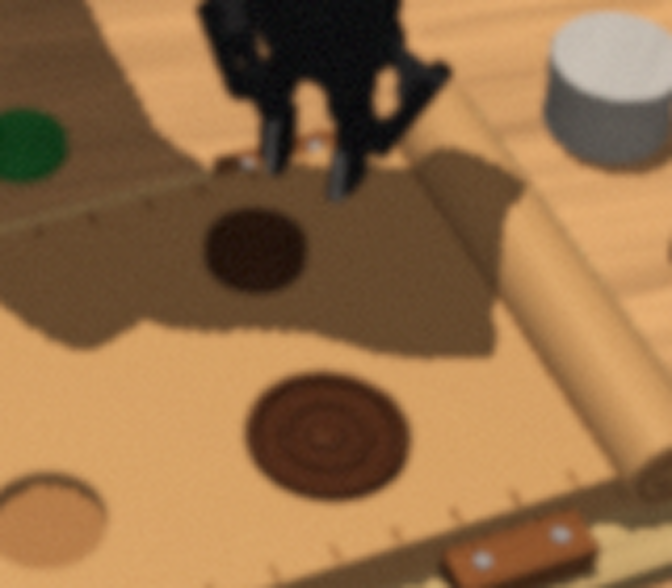

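Call:
{"op": "send_rows", "data": {
  "deltas": [
    {"tx": 0, "ty": 0.6, "tz": 0, "wx": 0, "wy": 0, "wz": 0},
    {"tx": 0, "ty": 1.2, "tz": 0, "wx": 0, "wy": 0, "wz": 0},
    {"tx": 0, "ty": 1.8, "tz": 0, "wx": 0, "wy": 0, "wz": 0},
    {"tx": 0, "ty": 2.4, "tz": 0, "wx": 0, "wy": 0, "wz": 0},
    {"tx": 0, "ty": 3.0, "tz": 0, "wx": 0, "wy": 0, "wz": 0},
    {"tx": 0, "ty": 3.7, "tz": 0, "wx": 0, "wy": 0, "wz": 0},
    {"tx": 0, "ty": 4.5, "tz": 0, "wx": 0, "wy": 0, "wz": 0},
    {"tx": 0, "ty": 5.3, "tz": 0, "wx": 0, "wy": 0, "wz": 0},
    {"tx": 0, "ty": 6.1, "tz": 0, "wx": 0, "wy": 0, "wz": 0},
    {"tx": 0, "ty": 6.9, "tz": 0, "wx": 0, "wy": 0, "wz": 0},
    {"tx": 0, "ty": 7.7, "tz": 0, "wx": 0, "wy": 0, "wz": 0},
    {"tx": 0, "ty": 8.5, "tz": 0, "wx": 0, "wy": 0, "wz": 0}
  ]
}}

```text
clock: 12.15
tool_pos: [0.5155, 0.1134, 0.0723]
orientation: [0.92, 0.391, -0.0, -0.0]
ft_force: [0.6, 0.1, 0.1]
grip_width: 0.03
```

Run:
```python
from st import *
st()
S=optics.read_camera("scene")
cv2.imwrite("pics/t10.png",cv2.resize(S["color"][180:330,260:430],None,fx=4,fy=4,interpolation=cv2.INTER_CUBIC))
```

```text
t 12.15 p [0.5155 0.1134 0.0723] F [0.6 0.1 0.1] w 0.03 yaw -y 136.0 z [-0.  0. -1.] v 0.169
```

View pics/t10.png

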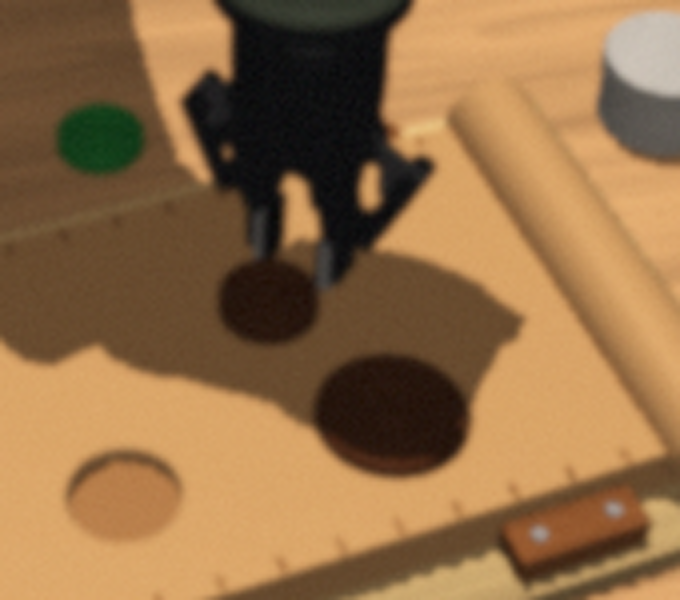

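The small disc sits in the fork (crop 268,300) and is heading for the small recess (123,495). The path is clear of the seated large one.

Call:
{"op": "send_rows", "data": {
  "deltas": [
    {"tx": 0, "ty": 0.8, "tz": 0, "wx": 0, "wy": 0, "wz": 0},
    {"tx": 0, "ty": 1.6, "tz": 0, "wx": 0, "wy": 0, "wz": 0},
    {"tx": 0, "ty": 2.4, "tz": 0, "wx": 0, "wy": 0, "wz": 0},
    {"tx": 0, "ty": 3.2, "tz": 0, "wx": 0, "wy": 0, "wz": 0},
    {"tx": 0, "ty": 4.0, "tz": 0, "wx": 0, "wy": 0, "wz": 0},
    {"tx": 0, "ty": 4.8, "tz": 0, "wx": 0, "wy": 0, "wz": 0},
    {"tx": 0, "ty": 5.6, "tz": 0, "wx": 0, "wy": 0, "wz": 0},
    {"tx": 0, "ty": 6.4, "tz": 0, "wx": 0, "wy": 0, "wz": 0},
    {"tx": 0, "ty": 7.2, "tz": 0, "wx": 0, "wy": 0, "wz": 0},
    {"tx": 0, "ty": 8.0, "tz": 0, "wx": 0, "wy": 0, "wz": 0},
    {"tx": 0, "ty": 8.5, "tz": 0, "wx": 0, "wy": 0, "wz": 0},
    {"tx": 0, "ty": 8.7, "tz": 0, "wx": 0, "wy": 0, "wz": 0}
  ]
}}

```text
clock: 13.4
tool_pos: [0.5779, 0.053, 0.0723]
orientation: [0.921, 0.391, 0.0, -0.0]
ft_force: [0.4, -0.6, 0.0]
grip_width: 0.0299
```

Run:
```python
from st import *
o,M=st()
d=np.array([.6375,-.004])-o["tool_pos"][:2];print("recess ty",d@M[:2,1]*100,"tx",d@M[:2,0]*100)
S=optics.read_camera("scene")
cv2.imwrite("pics/t11.png",cv2.resize(S["color"][190:340,240:410],None,fx=4,fy=4,interpolation=cv2.INTER_CUBIC))
```

```text
t 13.4 p [0.5779 0.053  0.0723] F [ 0.4 -0.6  0. ] w 0.0299 yaw -y 136.0 z [ 0.  0. -1.] v 0.03
recess ty 8.242343064080126 tx 0.043111355567162835
```

View pics/t11.png

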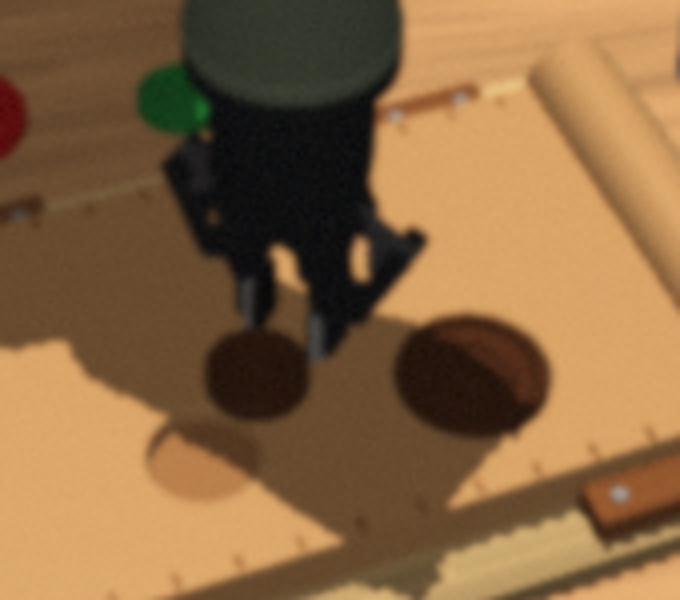

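At the rim (crop 257,375), with the recess at (203,458). Pushing over slowly.

Call:
{"op": "send_rows", "data": {
  "deltas": [
    {"tx": 0, "ty": 0.7, "tz": 0, "wx": 0, "wy": 0, "wz": 0},
    {"tx": 0, "ty": 1.4, "tz": 0, "wx": 0, "wy": 0, "wz": 0},
    {"tx": 0, "ty": 2.1, "tz": 0, "wx": 0, "wy": 0, "wz": 0},
    {"tx": 0, "ty": 2.7, "tz": 0, "wx": 0, "wy": 0, "wz": 0},
    {"tx": 0, "ty": 3.2, "tz": 0, "wx": 0, "wy": 0, "wz": 0},
    {"tx": 0, "ty": 3.7, "tz": 0, "wx": 0, "wy": 0, "wz": 0},
    {"tx": 0, "ty": 4.1, "tz": 0, "wx": 0, "wy": 0, "wz": 0},
    {"tx": 0, "ty": 4.4, "tz": 0, "wx": 0, "wy": 0, "wz": 0},
    {"tx": 0, "ty": 4.7, "tz": 0, "wx": 0, "wy": 0, "wz": 0},
    {"tx": 0, "ty": 4.9, "tz": 0, "wx": 0, "wy": 0, "wz": 0},
    {"tx": 0, "ty": 5.0, "tz": 0, "wx": 0, "wy": 0, "wz": 0},
    {"tx": 0, "ty": 5.0, "tz": 0, "wx": 0, "wy": 0, "wz": 0}
  ]
}}

```text
clock: 14.65
tool_pos: [0.6136, 0.0186, 0.0723]
orientation: [0.921, 0.391, 0.0, -0.0]
ft_force: [0.3, 0.7, -0.6]
grip_width: 0.0304
```

Run:
```python
from st import *
o,M=st()
S=optics.read_camera("scene")
cv2.imwrite("pics/t12.png",cv2.resize(S["color"][210:340,220:370],None,fx=4.5,fy=4.5,interpolation=cv2.INTER_CUBIC))
```

```text
t 14.65 p [0.6136 0.0186 0.0723] F [ 0.3  0.7 -0.6] w 0.0304 yaw -y 136.0 z [ 0.  0. -1.] v 0.004
```

View pics/t12.png

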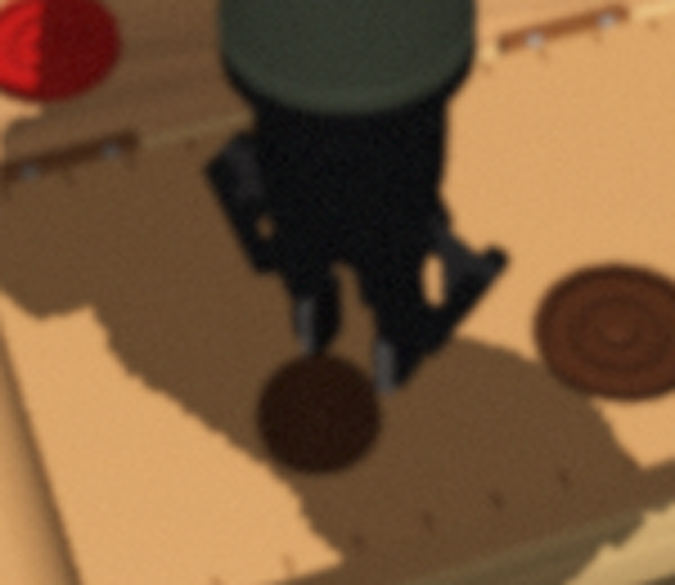

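The disc still looks tilted, rounder than a flat one would be. A little further.

Call:
{"op": "send_rows", "data": {
  "deltas": [
    {"tx": 0, "ty": 0.1, "tz": 0, "wx": 0, "wy": 0, "wz": 0},
    {"tx": 0, "ty": 0.2, "tz": 0, "wx": 0, "wy": 0, "wz": 0},
    {"tx": 0, "ty": 0.3, "tz": 0, "wx": 0, "wy": 0, "wz": 0},
    {"tx": 0, "ty": 0.3, "tz": 0, "wx": 0, "wy": 0, "wz": 0}
  ]
}}

```text
clock: 15.1
tool_pos: [0.6158, 0.0165, 0.0723]
orientation: [0.92, 0.391, -0.0, 0.0]
ft_force: [0.6, 0.3, 0.8]
grip_width: 0.0304
```

Run:
```python
from st import *
o,M=st()
S=optics.read_camera("scene")
cv2.imwrite("pics/t13.png",cv2.resize(S["color"][210:340,220:370],None,fx=4.5,fy=4.5,interpolation=cv2.INTER_CUBIC))
```

```text
t 15.1 p [0.6158 0.0165 0.0723] F [0.6 0.3 0.8] w 0.0304 yaw -y 136.0 z [ 0. -0. -1.] v 0.003
```

View pics/t13.png

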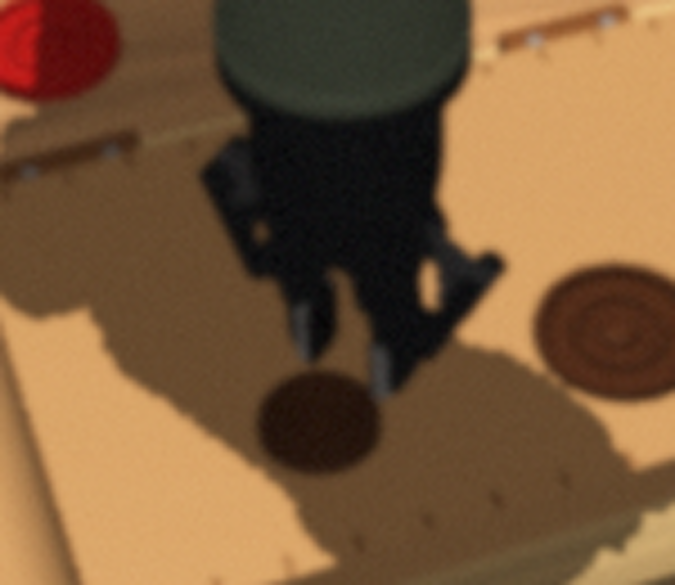

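It dropped flat. Retract up and back, clear of the top camera's view of the discs.

Call:
{"op": "send_rows", "data": {
  "deltas": [
    {"tx": 0, "ty": -0.5, "tz": -1.5, "wx": 0, "wy": 0, "wz": 0},
    {"tx": 0, "ty": -1, "tz": -4, "wx": 0, "wy": 0, "wz": 0},
    {"tx": 0, "ty": -3, "tz": -8, "wx": 0, "wy": 0, "wz": 0},
    {"tx": 0, "ty": -6, "tz": -11, "wx": 0, "wy": 0, "wz": 0},
    {"tx": 0, "ty": -10, "tz": -12, "wx": 0, "wy": 0, "wz": 0},
    {"tx": 0, "ty": -14, "tz": -12, "wx": 0, "wy": 0, "wz": 0},
    {"tx": 0, "ty": -18, "tz": -12, "wx": 0, "wy": 0, "wz": 0},
    {"tx": 0, "ty": -21, "tz": -12, "wx": 0, "wy": 0, "wz": 0},
    {"tx": 0, "ty": -23, "tz": -12, "wx": 0, "wy": 0, "wz": 0},
    {"tx": 0, "ty": -23, "tz": -12, "wx": 0, "wy": 0, "wz": 0}
  ]
}}

```text
clock: 16.15
tool_pos: [0.4483, 0.1785, 0.1936]
orientation: [0.92, 0.393, 0.0, 0.0]
ft_force: [0.7, 0.5, -0.9]
grip_width: 0.0301
```

Run:
```python
from st import *
o,M=st()
S=optics.read_camera("scene");T=optics.read_camera("top")
cv2.imwrite("pics/t14.png",cv2.resize(np.hstack([S["color"][190:340,230:410],T["color"][140:290,220:400]]),None,fx=2.2,fy=2.2,interpolation=cv2.INTER_CUBIC))
E1={}
for n,c,box in(("T",T,(258,178,375,230)),("S",S,(272,262,380,318))):
    for k in dark(c["color"],box):
        e=cv2.fitEllipse(k);print(n,np.round(e[0],1),np.round(e[1],1),plane(c,[e[0]],.047)[0].round(4))
print("recess centres .618 .135 / .6375 -.004")
cv2.imwrite("pics/s15.png",S["color"]);cv2.imwrite("pics/t15.png",T["color"])
```

```text
t 16.15 p [0.4483 0.1785 0.1936] F [ 0.7  0.5 -0.9] w 0.0301 yaw -y 136.2 z [ 0.001  0.    -1.   ] v 0.046
T [277.7 205.2] [35.3 36.4] [0.6158 0.1341 0.047 ]
T [345.1 195. ] [24.  24.3] [ 0.636  -0.0039  0.047 ]
S [290.5 303.5] [21.1 25.9] [ 0.6415 -0.0041  0.047 ]
S [357.6 283.6] [28.7 37.5] [0.6222 0.1338 0.047 ]
recess centres .618 .135 / .6375 -.004
```

View pics/t14.png

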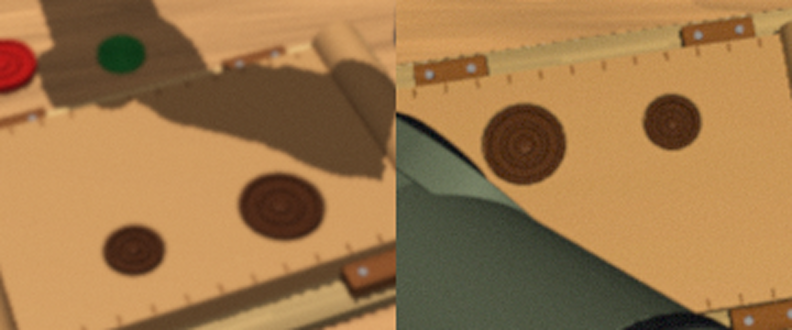

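View pics/s15.png

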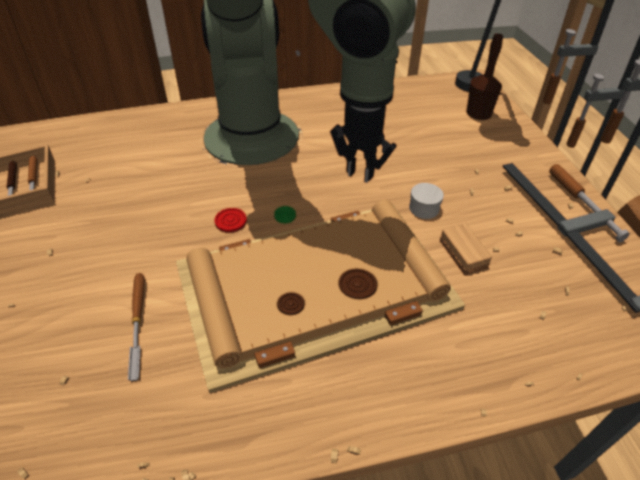

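Run:
```python
from st import *
S=optics.read_camera("scene");T=optics.read_camera("top")
print(tri(T,(277.7,205.2),S,(357.6,283.6)),tri(T,(345.1,195.),S,(290.5,303.5)))
a=S["color"][260:325,262:392];cv2.imwrite("pics/f.png",cv2.resize(a,None,fx=6,fy=6,interpolation=cv2.INTER_CUBIC))
```

```text
(array([0.61737952, 0.13507943, 0.04086181]), [np.float64(0.0004150323608966835), np.float64(0.0004150323608967396)]) (array([ 0.63752218, -0.00383795,  0.04163419]), [np.float64(0.00033472032996187), np.float64(0.0003347203299618776)])
```

View pics/f.png

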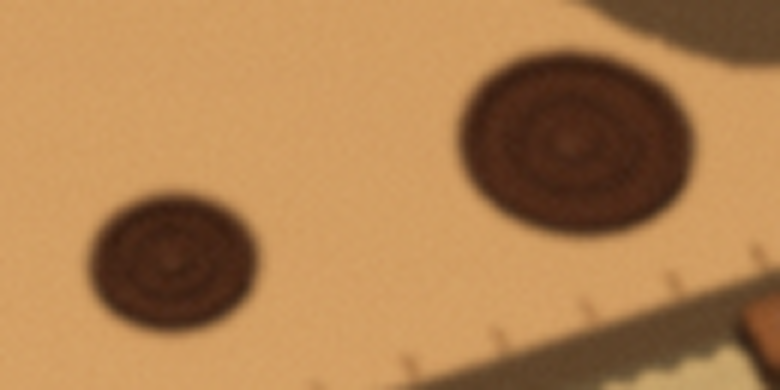

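Both discs are flat and concentric with their recesses (large at crop 577,143, small at 173,262), with no side wall showing. Nothing else has moved. Handing in.

```bash
python3 -c "
from plant import close_job
print(close_job())"
```

```text
the job is handed in; nothing more can be done
None
```

Both walnut rosettes are in their matching recesses, and I handed the job in at about 16 s. I pushed each one across the field with the part-open fingertips as a two-point fork, the large one first. Neither was gripped or lifted.

**Position:** seen from both cameras, the seated centres lie within about 1 mm of the recess centres. Both look flat, with no side wall showing. Each one stayed tilted on the rim at first, and a further 3–5 mm of push dropped it in.

**Force:** the highest reading I saw was about 17 N, when the fingertips touched the field once to find its height. After each push the reading was about 1 N.

**Surroundings:** the tin, gouge, block and the red and green look-alikes are where they were, as judged by eye in the pictures.

**Disagreements:** the two-view height of the seated faces came out at about 41 mm, where 47 mm is expected. The same method also read low on the unmoved discs (about 48 mm for 57 mm) and on the recess rims (about 44 mm for 45 mm), so I judged seating by the outlines and centring. The small disc's outline was also slightly rounder than its recess rim (axis ratio 0.815 against 0.788), which I put down to pixel noise.

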